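# Clear the centrifuge lid and hold it just under its spring balance

### The arm

A 6-joint arm with a two-finger parallel gripper is mounted at the origin on the work surface. World frame = base frame: x ahead of the robot, y to its left, z up, the work surface at z = 0. Lengths are in m, angles in rad, forces in N, time in s.
With the tool pointing down it reaches from about 0.325 to 0.75 m from the base axis. Payload 7.6 kg.
Tool frame: the origin (TCP) lies at the very end of the fingers, on their centre line; the grasp point (between the pads) lies 19 mm behind it; z points along the fingers, y is the line along which they close (so a half turn about z gives the same grasp; the last joint's range is limited). The gripper opens to 85 mm and grips with 20 to 120 N. Pads are 22 mm wide; open, the fingers measure 114 mm over their backs; the gripper's body (76 mm by 85 mm) begins 54 mm behind the grasp point. The pads swing forward as they close: fully open they stand 13 mm farther back than shut.
Start: joints at [1.192, 0.052, 1.401, -0, 1.689, -0.07], TCP at [0.16, 0.5, 0.231] pointing down, gripper open.
Joint ranges: [-2.9, 2.9], [-0.91, 2.17], [0.12, 2.37], [-1.06, 4.2], [0.26, 2.73], [-2.93, 2.93]. Speed limits (rad/s): [2.57, 2.57, 3.01, 3.14, 3.14, 3.14].

### API

Orientations are given as a unit quaternion [x, y, z, w].
In Python, from station import get_obs, camera, close_job, search_frame, cut_out gives the robot as it stands.
- The arm moves only by the tool move_arm, never from a script. Its argument "motion" is one flat list of numbers, 6 for each row, row after row: the shift along the world's x, y, z in parts of the range, where 1.0 means 1 m, then the turn, a rotation vector about the world's x, y, z in parts of the range, where 1.0 means 180 degrees. A call has 1 to 12 rows; each row is the pose to reach, as a shift and turn from the pose commanded when the call began; what a row does not reach only later rows make up. A row lasts 1/8 s, in which the tool goes at most 62.5 mm and 10.7 degrees, less where a joint would pass 70% of its speed; a pose out of reach is approached as far as the arm can. Shift and turn numbers lie between -1 and 1, and a call with a number outside is refused. A call with a gripper value outside its range is refused whole. "jaw" is the opening, from -1 (shut) to 1 (fully open), set as the call begins (left out, the last holds). The fingers move at their own pace and stop on an object; the grip force is fixed at half the most. Time passes only in rows, so rows that repeat a pose let the fingers close. It gives the time, the measured TCP pose, the force, the opening and the grip force at its end, in the units of the state.
- get_obs(): the state, without advancing time (a new reading comes with each control period).
- camera(name): name is "side" or "top" or "wrist"; returns a dict with "frame" (400x640x3 uint8, blue, green, red), "camera_matrix" (3x3 intrinsics, pixels), "D" ([k1, k2, p1, p2, k3] as OpenCV has them; the pictures are not rectified), "R" (3x3) and "t" (3): a world point X has camera coordinates R X + t. Camera axes: x right, y down, z forward; pixel columns grow to the right and rows downward; lengths in m; the calibration is good to about 2 mm. A picture is of the moment at which its call begins. There is no depth.
- close_job(): hands the job in; it is judged then, once.
Trained networks look in the newest picture that a camera, given by its name, has taken for a name from the list of things; names that differ only in an ending like _2 or _b are one class to them, and where a whole thing is asked for, a point or a joint stands for the part that bears it (a point fixed in the world has none). Each returns a list of dicts, best first, with "p" (0 to 1); they miss things now and then, are a little off and sometimes report something else, mostly with a low value. They report only what shows in the picture. A call takes as long as a camera call. They do not tell look-alikes from the thing itself.
- search_frame(thing, camera): "point" ([row, column] in pixels, amid what is visible of it).
- cut_out(thing, camera): "pixels" (400x640 bool, what is visible of it) and "point" ([row, column] in pixels, amid what is visible of it).
The state is a dict: "clock": time; "q": joint angles; "dq": joint speeds; "effort": joint torques, N m; "ee_pos": TCP position; "orientation": TCP orientation; "ft_force": force on the tool from outside, world axes, zero at the start; "ft_torque": the same for the moment, N m; "finger_gap": finger opening in m; "grasp_force": force on a finger pad.
Only numpy, scipy, OpenCV 4.12 (cv2) and the standard library are available. Lean on these libraries where they do the work, as an engineer would, in place of code of your own. Each camera call takes 0.05 s, during which the arm holds its last target. There are 200 camera calls.

### The job

The hinge springs of the bench centrifuge are about to be adjusted. Lift the thin glass beaker off the closed lid without squeezing it hard and stand it upright, gently, in the shallow tray; then take the lid by its bar handle and raise it past its balance point, so that the springs carry it, and bring it back down to just below the balance point, never letting it fly open or drop shut. Finish there with the gripper still closed on the handle, holding the lid still for the fitter, and leave the other things on the bench alone.

Things in the scene. Friction and masses are not known exactly. Their poses are not given: they have to be found in the camera images.
- centrifuge: White bench-top centrifuge, 297 mm deep (x), 236 wide (y), 120 high to its deck, on a thin black mat 330 x 260; fixed. Origin: on the bench, under the centre of bowl and closed lid. x axis points from the front panel (robot's side) back to the hinge, z up. The deck ends in front at x = -97 mm; from there the panel slopes down to x = -160, z = 46.
- lid (a joint): Lid angle, rad: 0 closed, grows as the front rises, stop at 1.4. Cast disc 192 mm across, unlatched, 0.9 kg; flat top 146 mm across, 146 mm above the bench when closed. Balance point 0.80 (46 deg): below it the lid falls shut if let go (about 1 N lifts it at the handle), above it the hinge springs throw it open. Past it: 0.9 or more; just below it: about 0.70.
- lid_hinge (a point): Middle of the lid's hinge axis, which is level and parallel to the centrifuge's y axis: 112 mm behind the centrifuge's origin along its x axis, 134 mm above the bench.
- lid_handle (a point): Bow handle on the lid's front: steel bar 12 mm thick, straight 90 mm along its y, brackets at y = +-46 mm. The point: middle of the bar. Turns with the lid; closed, it lies 248 mm before and 18 mm above the hinge axis, 152 mm above the bench, 40 mm clear of the rim, and its axes are the centrifuge's. Pinched from above, the bar can turn between the pads, so the gripper can stay pointing down.
- beaker: Thin clear glass beaker, empty, 50 mm across (53 at the rim), 70 mm high, about 60 g, upright on the flat top of the closed lid. Origin: centre of its underside, z up. It breaks if gripped with more than about 50 N a finger (100 N over both), tipped over or dropped; 20 to 25 N a finger is plenty.
- tray: Shallow cream tray, 230 mm (its x) by 170 mm (its y), walls 20 mm high and 5 mm thick, inner floor 5 mm above the bench; left or right of the centrifuge; fixed. Origin: centre of its underside.
- rack: White test-tube rack with capped tubes, 200 x 90 mm, 84 mm high, on the other side of the centrifuge from the tray. A bystander. Origin: centre of its underside.
- jar: Amber glass jar with black cap, 68 mm across, 120 mm high. A bystander. Origin: centre of its underside.
- wash_bottle: White plastic bottle, 64 mm across, 170 mm high. A bystander. Origin: centre of its underside.
Mind the look-alikes: they are no part of the job. There is more than one size of the beaker; the job needs the smallest.

How it is judged:
By the outcome, as a careful person would: the job done as asked, in the order asked, and still so for the second after the job is handed in, while the arm keeps its last pose, push and grip.
It also fails if it takes over 58 s, if anything falls off the work surface, if the arm or the gripper's body presses on something with over 40 N, if the wrist force passes 120 N, or if a joint passes its speed limit or range.

## Working session

There is one attempt and no reset: what is moved stays moved. The work goes in short steps, Python scripts to look and compute and a tool call to move; the robot and the scene stay as the last step left them, time stands still between calls to the robot, and variables do not carry over. Pictures are saved under pics/ and viewed, at most 10 in all, crops included, and the job is handed in when it is done.

Besides the shell and the picture viewer there is one more tool, called after "Request:" by a JSON object that holds its "api" and its "payload", one argument or row to a line. move_arm: Moves the arm, as the interface text tells. Its arguments: {"type":"object","properties":{"motion":{"type":"array"},"jaw":{"type":"number"}},"required":["motion"]}

```bash
mkdir -p pics
cat > h.py <<'E'
import numpy as np, cv2, pickle
from station import *
def cam(n):
    c=camera(n); return c
def ray(c,px):
    u=cv2.undistortPoints(np.array([[[px[1],px[0]]]],float),c["camera_matrix"],c["D"])[0,0]
    R=np.array(c["R"]);t=np.array(c["t"]); d=R.T@np.array([u[0],u[1],1]); return -R.T@t,d/np.linalg.norm(d)
def atz(c,px,z):
    o,d=ray(c,px); return o+d*(z-o[2])/d[2]
def tri(a,b):
    A=np.zeros((3,3));B=np.zeros(3)
    for o,d in (a,b):
        P=np.eye(3)-np.outer(d,d);A+=P;B+=P@o
    X=np.linalg.solve(A,B); return X,[np.linalg.norm((np.eye(3)-np.outer(d,d))@(X-o)) for o,d in (a,b)]
def proj(c,X):
    p,_=cv2.projectPoints(np.atleast_2d(np.array(X,float)),cv2.Rodrigues(np.array(c["R"]))[0],np.array(c["t"],float),c["camera_matrix"],c["D"]); return p[:,0]
E
python3 - <<'E'
from h import *
C={}
for n in("top","side"):
    c=cam(n);C[n]=c
    for th in("beaker","tray","centrifuge","lid_handle","lid","rack","jar","wash_bottle"):
        for d in search_frame(th,n)[:4]: print(n,th,np.round(d["point"]),round(d["p"],2))
    cv2.imwrite(f"pics/{n}0.png",c["frame"]); print(np.round(-c["R"].T@c["t"],2))
pickle.dump(C,open("c0.pkl","wb")); print(get_obs())
E
```

```text
top beaker [161. 296.] 0.85
top beaker [182. 220.] 0.75
top beaker [181. 314.] 0.66
top tray [289. 455.] 0.66
top centrifuge [188. 317.] 0.69
top lid_handle [180. 318.] 0.71
top lid [179. 318.] 0.87
top lid [138. 205.] 0.29
top lid [188. 315.] 0.23
top rack [241. 175.] 0.82
top jar [140. 208.] 0.71
top wash_bottle [203. 465.] 0.83
top wash_bottle [140. 207.] 0.5
[ 0.4  -0.02  1.06]
side beaker [154. 285.] 0.81
side beaker [149. 330.] 0.74
side beaker [244. 375.] 0.64
side tray [335. 312.] 0.81
side centrifuge [198. 327.] 0.62
side centrifuge [160. 222.] 0.43
side lid_handle [174. 329.] 0.81
side lid [174. 331.] 0.82
side rack [162. 224.] 0.87
side jar [139. 311.] 0.79
side jar [173. 331.] 0.63
side wash_bottle [280. 404.] 0.58
[ 0.13 -1.03  0.87]
{'clock': 0.9, 'q': array([ 1.19167755e+00,  5.21782775e-02,  1.40067551e+00,  1.46832457e-05,
        1.68858289e+00, -7.02822179e-02]), 'dq': array([-0.00017763, -0.00046317,  0.00066863,  0.00030871, -0.00093839,
        0.00177662]), 'effort': array([ 2.50658250e-04, -3.81512833e+01, -3.60323417e+01,  3.77924960e-05,
       -2.60567449e-04,  1.52298031e-05]), 'ee_pos': array([0.1595513 , 0.50020222, 0.23134709]), 'orientation': array([1.53804475e-01, 9.88101299e-01, 7.76522341e-05, 1.02695158e-05]), 'ft_force': array([ 0.29572724, -0.3092707 ,  0.57076997]), 'ft_torque': array([9.68472985e-03, 2.93543404e-02, 3.75364636e-05]), 'grasp_force': 0.0, 'finger_gap': 0.08528687133370116}
```

View pics/top0.png

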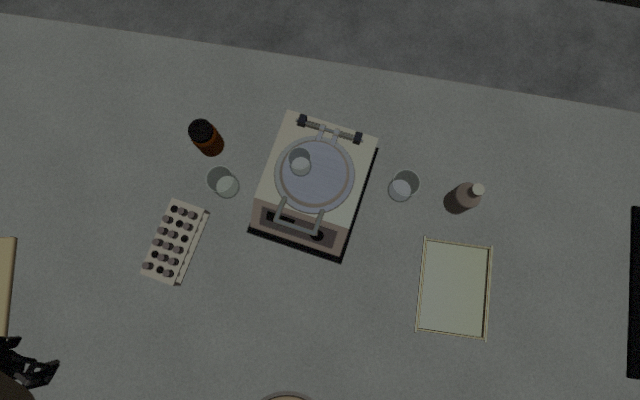

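View pics/side0.png

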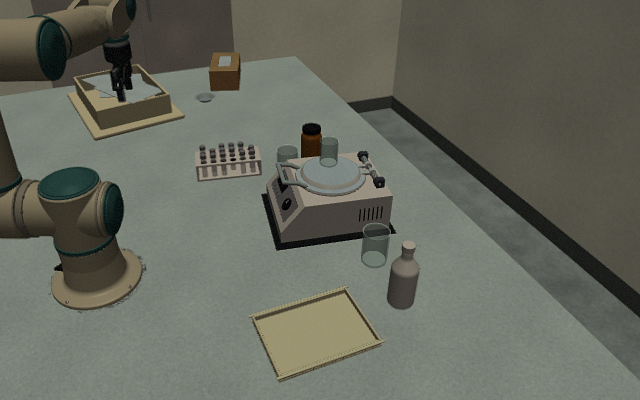

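The top view shows the small beaker on the lid at about (161,299), the handle bar from (217,278) to (234,319), hinge knobs at (120,302) and (137,358), and the tray at (289,455). Two look-alike beakers stand on the bench. The side view agrees, with the beaker at (149,330) and the bar near (175,284).

Run:
```python
from h import *
C={};M={}
for n in("top","side"):
    C[n]=cam(n)
    for th in("beaker","tray","lid_handle","lid","wash_bottle","jar","rack"):
        M[n,th]=[(d["p"],d["point"],d["pixels"]) for d in cut_out(th,n)]
        for p,pt,m in M[n,th][:4]:
            if p<.3: continue
            r,c=np.nonzero(m); print(n,th,round(p,2),np.round(pt),"r",r.min(),r.max(),"c",c.min(),c.max(),m.sum())
pickle.dump((C,M),open("c1.pkl","wb"))
def near(n,th,px): return min(M[n,th],key=lambda d:np.hypot(*(np.array(d[1])-px)))
a=near("top","beaker",(161,299));b=near("side","beaker",(149,330))
ce=lambda m:np.array([(x.min()+x.max())/2 for x in np.nonzero(m)])
print("beaker",tri(ray(C["top"],ce(a[2])),ray(C["side"],ce(b[2]))))
a=near("top","tray",(289,455));b=near("side","tray",(335,312))
print("tray",tri(ray(C["top"],a[1]),ray(C["side"],b[1])))
cs=cv2.findContours(a[2].astype(np.uint8),0,2)[0]; r=cv2.minAreaRect(max(cs,key=len)); print(r,[np.round(atz(C["top"],p[::-1],.02),3) for p in cv2.boxPoints(r)], atz(C["top"],r[0][::-1],.02))
T=C["top"]
for nm,px,z in(("knobL",(120,302),.134),("knobR",(137,358),.134),("barL",(217,278),.152),("barR",(234,319),.152)): print(nm,np.round(atz(T,px,z),4))
print("lidc",atz(T,ce(M["top","lid"][0][2]),.14))
for n in("top","side"):
    s=C[n]["frame"]; r0,r1,c0,c1=(100,270,230,400) if n=="top" else (125,215,250,400)
    cv2.imwrite(f"pics/{n}crop.png",cv2.convertScaleAbs(cv2.resize(s[r0:r1,c0:c1],None,fx=4 if n=="side" else 3.5,fy=4 if n=="side" else 3.5,interpolation=2),alpha=1.6))
```

```text
top beaker 0.98 [186. 222.] r 165 198 c 206 238 799
top beaker 0.81 [163. 296.] r 146 177 c 287 311 614
top beaker 0.76 [185. 402.] r 168 202 c 387 420 843
top beaker 0.65 [198. 463.] r 183 213 c 444 482 860
top tray 0.82 [288. 455.] r 238 339 c 415 492 6458
top lid_handle 0.78 [182. 317.] r 124 235 c 273 354 4907
top lid 0.83 [181. 319.] r 124 234 c 273 353 4765
top wash_bottle 0.9 [201. 463.] r 182 214 c 443 483 941
top jar 0.76 [139. 207.] r 118 156 c 188 224 1000
top rack 0.84 [241. 173.] r 198 285 c 141 210 3619
side beaker 0.91 [244. 375.] r 222 268 c 361 390 1127
side beaker 0.82 [151. 329.] r 137 166 c 319 337 497
side beaker 0.8 [155. 285.] r 144 161 c 276 297 310
side tray 0.57 [333. 312.] r 286 381 c 251 383 7574
side lid_handle 0.95 [173. 327.] r 156 196 c 276 374 2521
side lid 0.67 [173. 332.] r 157 195 c 277 372 2340
side wash_bottle 0.68 [276. 403.] r 240 308 c 386 419 1625
side jar 0.75 [138. 311.] r 122 157 c 301 320 639
side rack 0.94 [161. 226.] r 142 180 c 195 260 1992
beaker (array([0.63934651, 0.07569167, 0.18015092]), [np.float64(0.0026269097040191366), np.float64(0.0026269097040190945)])
tray (array([ 0.42495263, -0.354283  ,  0.00753963]), [np.float64(0.006371364224978641), np.float64(0.006371364224978763)])
((455.04876708984375, 288.56097412109375), (73.32654571533203, 94.30852508544922), 6.34019136428833) [array([ 0.309, -0.263,  0.02 ]), array([ 0.542, -0.26 ,  0.02 ]), array([ 0.553, -0.448,  0.02 ]), array([ 0.319, -0.443,  0.02 ])] [ 0.42842052 -0.35302312  0.02      ]
knobL [0.7585 0.0914 0.134 ]
knobR [ 0.7389 -0.0485  0.134 ]
barL [0.5141 0.1011 0.152 ]
barR [0.492  0.0036 0.152 ]
lidc [0.61712943 0.03941782 0.14      ]
```

View pics/topcrop.png

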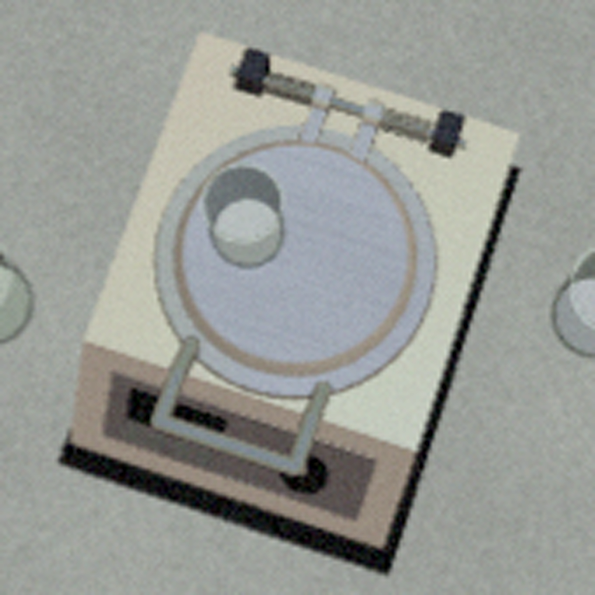

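View pics/sidecrop.png

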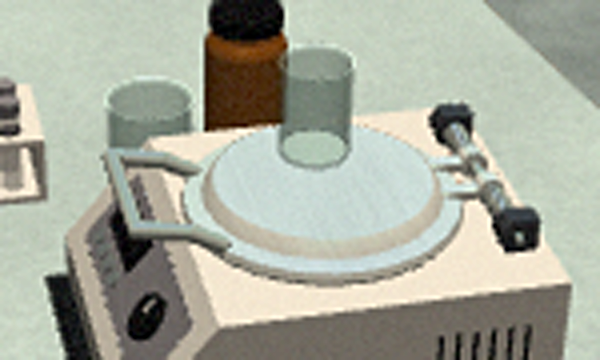

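The crops give the corner pixels well. The bar ends are at top (219,276)/(233,315) and side (164,277.5)/(184,284). The beaker rim and base centres are at top (158,299.4)/(166.3,300.9) and side (140.5,329.3)/(162,328.8).

Run:
```python
from h import *
from scipy.optimize import least_squares
C,M=pickle.load(open("c1.pkl","rb"));T,S=C["top"],C["side"]
f=lambda c,p,k,o:(o[0]+p[1]/k,o[1]+p[0]/k)
t=lambda p:f(T,p,3.5,(100,230)); s=lambda p:f(S,p,4,(125,250))
for nm,a,b in(("barL",(160,418),(110,155)),("barR",(298,466),(135,236)),("rim",(243,203),(317,62)),("base",(248,232),(315,148)),("knobL",(252,72),(452,122)),("knobR",(448,133),(518,227))):
    X,e=tri(ray(T,t(a)),ray(S,s(b)));print(nm,np.round(X,4),np.round(e,4))
mod=[((-.136,.046,.152),t((160,418)),s((110,155))),((-.136,-.046,.152),t((298,466)),s((135,236))),((0,0,.138),t((296,262)),None)]
def res(q):
    c,n=np.cos(q[2]),np.sin(q[2]);r=[]
    for m,a,b in mod:
        X=[q[0]+c*m[0]-n*m[1],q[1]+n*m[0]+c*m[1],m[2]]
        r+=list(proj(T,X)[0]-np.array(a)[::-1])
        if b is not None:r+=list(proj(S,X)[0]-np.array(b)[::-1])
    k=[proj(T,[q[0]+c*.112-n*y,q[1]+n*.112+c*y,.134])[0] for y in(.07,-.07)]
    r+=list((k[0]+k[1])/2-(np.array(t((252,72)))+t((448,133)))[::-1]/2)
    return r
o=least_squares(res,[.62,.04,.3]);q=o.x;print(q,np.degrees(q[2]),np.round(o.fun,1))
c,n=np.cos(q[2]),np.sin(q[2]);print("handle",q[0]-.136*c,q[1]-.136*n,"hinge",q[0]+.112*c,q[1]+.112*n)
m=M["side","tray"][0][2];print("tray floor check",atz(S,M["side","tray"][0][1],.005))
cs=cv2.findContours(m.astype(np.uint8),0,2)[0]; r=cv2.approxPolyDP(max(cs,key=len),8,True)[:,0];print([np.round(atz(S,p[::-1],.015),3) for p in r])
```

```text
barL [0.5049 0.1058 0.1528] [0.0029 0.0029]
barR [0.49   0.0133 0.1478] [0.003 0.003]
rim [0.6388 0.0722 0.2155] [0.0012 0.0012]
base [0.6393 0.0722 0.1485] [0.0009 0.0009]
knobL [0.7555 0.0913 0.135 ] [0.0012 0.0012]
knobR [ 0.7343 -0.0483  0.1356] [0.0015 0.0015]
[ 0.63193701  0.03800279 -0.15406103] -8.827047022723676 [ 0.1  1.4  1.2  0.4 -0.6  0.8  1.3 -1.6  0.1 -1.6 -0.1  1.6]
handle 0.4975477883027007 0.058872302886624185 hinge 0.7426104894239123 0.0208161270517385
tray floor check [ 0.41943651 -0.35123626  0.005     ]
[array([ 0.541, -0.257,  0.015]), array([ 0.31 , -0.263,  0.015]), array([ 0.313, -0.447,  0.015]), array([ 0.537, -0.443,  0.015])]
```

The rows are not in the units I measure in: turns go in shares of 180 degrees. I convert before sending: -81 degrees is -0.45.

Request:
{"api": "move_arm", "payload": {
  "motion": [0,0,0.05,0,0,-0.0333,0.03,-0.025,0.1,0,0,-0.0722,0.075,-0.065,0.1,0,0,-0.1111,0.12,-0.105,0.1,0,0,-0.15,0.165,-0.145,0.1,0,0,-0.1944,0.21,-0.185,0.1,0,0,-0.2389,0.255,-0.225,0.1,0,0,-0.2833,0.3,-0.265,0.1,0,0,-0.3278,0.345,-0.305,0.1,0,0,-0.3722,0.39,-0.345,0.1,0,0,-0.4167,0.435,-0.388,0.1,0,0,-0.45,0.46,-0.428,0.1,0,0,-0.45],
  "jaw": 1
}}

```text
clock: 3.2
ee_pos: [0.621, 0.0703, 0.3302]
orientation: [0.759, 0.651, -0.001, -0.0]
ft_force: [0.3, 0.4, -1.0]
finger_gap: 0.0853
grasp_force: 0.0
```

Run:
```python
from h import *
c=cam("wrist");o=get_obs();print(o["clock"],o["ee_pos"],o["orientation"],o["ft_force"]);print("campos",-c["R"].T@c["t"])
for d in cut_out("beaker","wrist"):
    r,k=np.nonzero(d["pixels"]);print(round(d["p"],2),np.round(d["point"]),r.min(),r.max(),k.min(),k.max())
for nm,X in(("rim",(.639,.072,.216)),("base",(.639,.072,.146)),("barL",(.5046,.1043,.152)),("barR",(.4905,.0134,.152)),("lid",(.632,.038,.146))):
    p=proj(c,X)[0];print(nm,np.round(p[::-1]));cv2.circle(c["frame"],tuple(int(v) for v in p),3,(0,0,255),-1)
cv2.imwrite("pics/w1.png",c["frame"]);pickle.dump(c,open("w1.pkl","wb"))
```

```text
3.25 [0.62248845 0.06537973 0.32927038] [ 7.60619725e-01  6.49196127e-01 -1.37461894e-03  3.64647959e-04] [ 3.61063127 -3.50273165 -0.13306757]
campos [0.63129468 0.13754207 0.47294355]
0.71 [183. 343.] 145 217 310 374
0.67 [324. 373.] 292 359 347 400
0.67 [  9. 272.] 0 29 235 296
rim [186. 343.]
base [170. 338.]
barL [159. 197.]
barR [246. 206.]
lid [203. 336.]
```

View pics/w1.png

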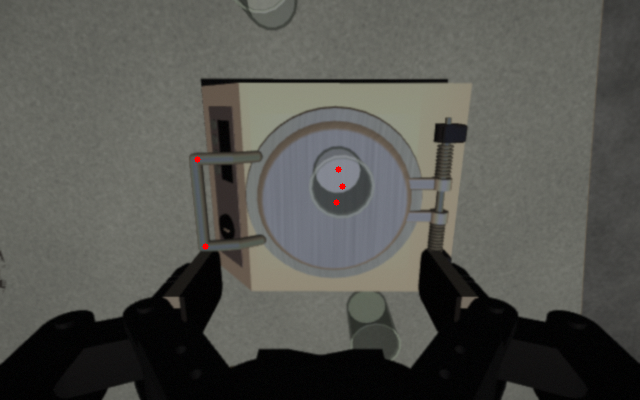

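The wrist view confirms the projections: the beaker rim is at (186,342), the base at (171,338), and the bar runs from (158,196) to (247,205). All match the model within a couple of pixels. The gripper is aligned with the centrifuge, so I descend.

Request:
{"api": "move_arm", "payload": {
  "motion": [0.019,0,0,0,0,0,0.019,0,-0.03,0,0,0,0.019,0,-0.07,0,0,0,0.019,0,-0.11,0,0,0,0.019,0,-0.14,0,0,0,0.019,0,-0.155,0,0,0,0.019,0,-0.165,0,0,0,0.019,0,-0.165,0,0,0]
}}

```text
clock: 4.3
ee_pos: [0.6386, 0.0723, 0.1666]
orientation: [0.759, 0.652, 0.0, 0.0]
ft_force: [0.7, -0.3, -0.1]
finger_gap: 0.085
grasp_force: 0.0
```

Request:
{"api": "move_arm", "payload": {
  "motion": [0,0,0,0,0,0,0,0,0,0,0,0,0,0,0,0,0,0,0,0,0,0,0,0],
  "jaw": 0.25
}}

```text
clock: 4.8
ee_pos: [0.6386, 0.0722, 0.1665]
orientation: [0.759, 0.651, 0.0, 0.0]
ft_force: [0.5, 0.4, 0.2]
finger_gap: 0.0532
grasp_force: 0.0
```

Request:
{"api": "move_arm", "payload": {
  "motion": [0,0,0,0,0,0,0,0,0,0,0,0,0,0,0,0,0,0],
  "jaw": 0.16
}}

```text
clock: 5.18
ee_pos: [0.6386, 0.0722, 0.1667]
orientation: [0.759, 0.651, 0.0, 0.0]
ft_force: [-1.8, -0.7, 2.9]
finger_gap: 0.0505
grasp_force: 46.5
```

The force is near the limit, so I ease off.

Request:
{"api": "move_arm", "payload": {
  "motion": [0,0,0,0,0,0,0,0,0,0,0,0],
  "jaw": 0.175
}}

```text
clock: 5.42
ee_pos: [0.6386, 0.0722, 0.1666]
orientation: [0.759, 0.651, 0.0, 0.0]
ft_force: [-2.8, 0.5, 3.7]
finger_gap: 0.0503
grasp_force: 46.6
```

Request:
{"api": "move_arm", "payload": {
  "motion": [0,0,0,0,0,0,0,0,0,0,0,0],
  "jaw": 0.185
}}

```text
clock: 5.68
ee_pos: [0.6386, 0.0722, 0.1665]
orientation: [0.759, 0.651, 0.0, 0.0]
ft_force: [-1.6, -0.6, 4.1]
finger_gap: 0.0506
grasp_force: 24.7
```

Request:
{"api": "move_arm", "payload": {
  "motion": [0,0,0.004,0,0,0,0,0,0.012,0,0,0,0,0,0.03,0,0,0,0,0,0.055,0,0,0,0,0,0.08,0,0,0,0,0,0.1,0,0,0,0,0,0.115,0,0,0,0,0,0.12,0,0,0]
}}

```text
clock: 6.68
ee_pos: [0.6388, 0.0722, 0.288]
orientation: [0.759, 0.651, 0.001, 0.001]
ft_force: [0.3, -1.3, 0.1]
finger_gap: 0.0506
grasp_force: 24.6
```

Request:
{"api": "move_arm", "payload": {
  "motion": [-0.004,-0.008,0,0,0,0,-0.014,-0.028,0,0,0,0,-0.032,-0.064,0,0,0,0,-0.055,-0.11,0,0,0,0,-0.079,-0.158,0,0,0,0,-0.103,-0.206,0,0,0,0,-0.127,-0.254,0,0,0,0,-0.151,-0.302,0,0,0,0,-0.175,-0.35,0,0,0,0,-0.194,-0.388,0,0,0,0,-0.206,-0.413,0,0,0,0,-0.212,-0.425,0,0,0,0]
}}

```text
clock: 8.18
ee_pos: [0.4252, -0.3539, 0.2853]
orientation: [0.759, 0.651, -0.0, -0.001]
ft_force: [-0.1, 0.4, -0.4]
finger_gap: 0.0507
grasp_force: 24.6
```

Run:
```python
from h import *
a=cam("top");b=cam("side");o=get_obs();print(o["clock"],o["ee_pos"],o["grasp_force"],o["finger_gap"])
im=np.vstack([a["frame"][200:360,330:640],b["frame"][190:390,200:510]]);cv2.imwrite("pics/carry.png",cv2.convertScaleAbs(cv2.resize(im,None,fx=1.6,fy=1.6),alpha=1.5))
```

```text
8.275 [ 0.42580229 -0.35338277  0.28556498] 24.572774798143655 0.050582872889848314
```

View pics/carry.png

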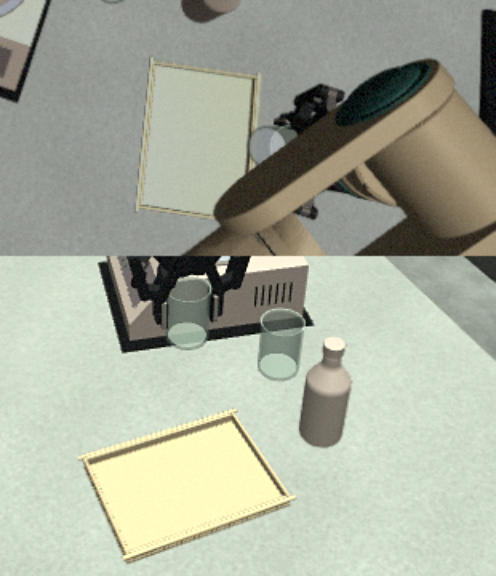

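The picture shows the beaker held upright at (145,265) in the upper crop, with the tray below it. I lower it now.

Request:
{"api": "move_arm", "payload": {
  "motion": [0,0,-0.006,0,0,0,0,0,-0.025,0,0,0,0,0,-0.06,0,0,0,0,0,-0.1,0,0,0,0,0,-0.14,0,0,0,0,0,-0.18,0,0,0,0,0,-0.21,0,0,0,0,0,-0.23,0,0,0,0,0,-0.243,0,0,0,0,0,-0.25,0,0,0,0,0,-0.253,0,0,0,0,0,-0.254,0,0,0]
}}

```text
clock: 9.78
ee_pos: [0.4268, -0.353, 0.0328]
orientation: [0.759, 0.652, 0.0, 0.001]
ft_force: [0.3, -0.1, -0.3]
finger_gap: 0.0506
grasp_force: 24.6
```

Request:
{"api": "move_arm", "payload": {
  "motion": [0,0,-0.001,0,0,0,0,0,-0.002,0,0,0,0,0,-0.003,0,0,0,0,0,-0.004,0,0,0,0,0,-0.004,0,0,0]
}}

```text
clock: 10.4
ee_pos: [0.4265, -0.3528, 0.0282]
orientation: [0.759, 0.651, 0.0, -0.0]
ft_force: [0.4, 0.1, -0.7]
finger_gap: 0.0507
grasp_force: 24.6
```

Request:
{"api": "move_arm", "payload": {
  "motion": [0,0,-0.0005,0,0,0,0,0,-0.001,0,0,0,0,0,-0.0015,0,0,0,0,0,-0.002,0,0,0,0,0,-0.002,0,0,0]
}}

```text
clock: 11.02
ee_pos: [0.4265, -0.3528, 0.0263]
orientation: [0.759, 0.651, 0.0, -0.0]
ft_force: [-0.4, 0.2, -0.6]
finger_gap: 0.0504
grasp_force: 24.6
```

Request:
{"api": "move_arm", "payload": {
  "motion": [0,0,-0.0005,0,0,0,0,0,-0.001,0,0,0,0,0,-0.0015,0,0,0,0,0,-0.0015,0,0,0]
}}

```text
clock: 11.52
ee_pos: [0.4266, -0.3529, 0.0256]
orientation: [0.759, 0.651, -0.0, 0.0]
ft_force: [-3.1, 2.2, 5.5]
finger_gap: 0.0507
grasp_force: 24.8
```

Contact is made (5.5 N). I release step by step.

Request:
{"api": "move_arm", "payload": {
  "motion": [0,0,0,0,0,0,0,0,0,0,0,0],
  "jaw": 0.26
}}

```text
clock: 11.78
ee_pos: [0.4265, -0.3528, 0.0246]
orientation: [0.759, 0.651, 0.0, -0.0]
ft_force: [0.1, -0.8, -0.1]
finger_gap: 0.0539
grasp_force: 0.0
```

Request:
{"api": "move_arm", "payload": {
  "motion": [0,0,0,0,0,0,0,0,0,0,0,0,0,0,0,0,0,0,0,0,0,0,0,0,0,0,0.01,0,0,0,0,0,0.03,0,0,0,0,0,0.07,0,0,0,0,0,0.12,0,0,0,0,0,0.17,0,0,0,0,0,0.22,0,0,0,0,0,0.27,0,0,0,0,0,0.27,0,0,0],
  "jaw": 0.9
}}

```text
clock: 13.28
ee_pos: [0.4273, -0.3536, 0.301]
orientation: [0.759, 0.651, 0.001, 0.005]
ft_force: [0.3, -0.0, -0.7]
finger_gap: 0.0812
grasp_force: 0.0
```

Request:
{"api": "move_arm", "payload": {
  "motion": [0.005,0.03,0,0,0,0,0.013,0.075,0,0,0,0,0.021,0.125,0,0,0,0,0.03,0.175,0,0,0,0,0.039,0.225,0,0,0,0,0.047,0.275,0,0,0,0,0.056,0.325,0,0,0,0,0.063,0.37,-0.01,0,0,0,0.068,0.4,-0.03,0,0,0,0.0705,0.412,-0.05,0,0,0,0.0705,0.412,-0.055,0,0,0,0.0705,0.412,-0.055,0,0,0],
  "jaw": -0.15
}}

```text
clock: 14.78
ee_pos: [0.4968, 0.0587, 0.2398]
orientation: [0.759, 0.651, -0.0, -0.0]
ft_force: [-0.2, 0.4, 0.3]
finger_gap: 0.0362
grasp_force: 0.0
```

Run:
```python
from h import *
b=cam("side");w=cam("wrist");o=get_obs();print(o["clock"],o["ee_pos"],o["orientation"],o["finger_gap"])
for X in((.5046,.1043,.152),(.4905,.0134,.152),(.4975,.0589,.152),(.632,.038,.146)):
    p=proj(w,X)[0];print(np.round(p[::-1]));cv2.circle(w["frame"],tuple(int(v) for v in p),2,(0,0,255),-1)
im=np.vstack([w["frame"][:,:],np.pad(b["frame"][190:390,200:510],((0,0),(0,330),(0,0)))]);cv2.imwrite("pics/h1.png",cv2.convertScaleAbs(im,alpha=1.5))
```

```text
14.875 [0.4972516  0.05851805 0.24077236] [7.58978890e-01 6.51114822e-01 5.19168315e-04 5.13966444e-04] 0.03625860325525424
[136. 321.]
[258. 321.]
[200. 321.]
[198. 505.]
```

View pics/h1.png

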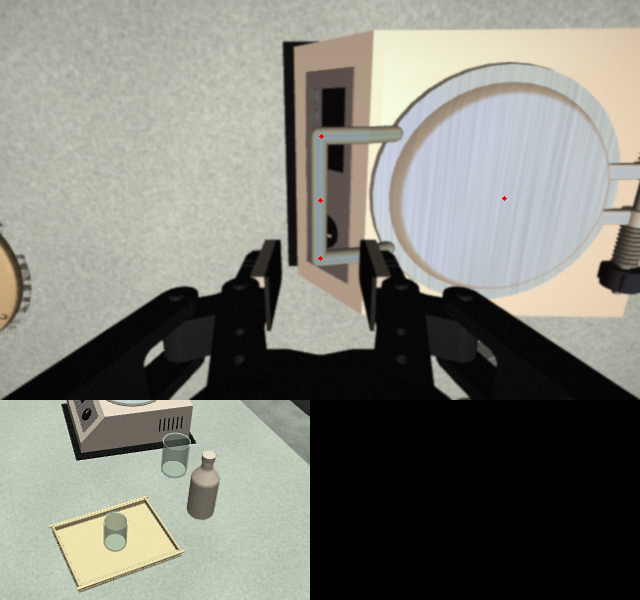

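The lower crop shows the beaker standing upright in the tray at (530,115). The wrist view shows the bar midway between the fingers, at (197,320). I descend and grip.

Request:
{"api": "move_arm", "payload": {
  "motion": [0,0,-0.01,0,0,0,0,0,-0.04,0,0,0,0,0,-0.07,0,0,0,0,0,-0.09,0,0,0,0,0,-0.1,0,0,0,0,0,-0.107,0,0,0,0,0,-0.107,0,0,0],
  "jaw": -0.26
}}

```text
clock: 15.75
ee_pos: [0.4971, 0.0591, 0.1329]
orientation: [0.759, 0.651, 0.0, 0.0]
ft_force: [0.1, -0.2, 0.1]
finger_gap: 0.0315
grasp_force: 0.0
```

Request:
{"api": "move_arm", "payload": {
  "motion": [0,0,0,0,0,0,0,0,0,0,0,0,0,0,0,0,0,0,0,0,0,0,0,0,0,0,0,0,0,0],
  "jaw": -1
}}

```text
clock: 16.38
ee_pos: [0.4963, 0.0594, 0.1335]
orientation: [0.759, 0.652, -0.001, -0.001]
ft_force: [-7.5, 0.9, 1.9]
finger_gap: 0.0101
grasp_force: 58.4
```

Request:
{"api": "move_arm", "payload": {
  "motion": [0,0,0,0,0,0,0,0,0,0,0,0]
}}

```text
clock: 16.62
ee_pos: [0.4963, 0.0594, 0.1335]
orientation: [0.759, 0.652, -0.001, -0.001]
ft_force: [-7.4, 0.9, 2.8]
finger_gap: 0.0101
grasp_force: 58.4
```

Run:
```python
from h import *
b=cam("side");o=get_obs();print(o["clock"],o["ee_pos"],o["finger_gap"],o["grasp_force"],o["ft_force"],o["ft_torque"])
s=b["frame"][110:210,220:400];cv2.imwrite("pics/g1.png",cv2.convertScaleAbs(cv2.resize(s,None,fx=4,fy=4,interpolation=2),alpha=1.7))
# arc
hx=np.array([.7426,.0208]);ux=np.array([np.cos(-.154),np.sin(-.154)]);r=np.hypot(.248,.018);p0=np.arctan2(.018,.248)
for a in np.arange(0,.96,.05):
    d=-r*np.cos(a+p0)+.248;z=r*np.sin(a+p0)-.018;print(round(a,2),np.round(d*ux,4),round(z,4))
```

```text
16.675 [0.49625952 0.05938973 0.1334785 ] 0.010026810016687997 58.42738151550293 [-7.68143172  0.66329477  4.3539915 ] [ 0.11631467  1.10302897 -0.03240309]
0.0 [ 0. -0.] 0.0
0.05 [ 0.0012 -0.0002] 0.0124
0.1 [ 0.003  -0.0005] 0.0247
0.15 [ 0.0054 -0.0008] 0.0369
0.2 [ 0.0084 -0.0013] 0.0489
0.25 [ 0.012  -0.0019] 0.0608
0.3 [ 0.0162 -0.0025] 0.0725
0.35 [ 0.021  -0.0033] 0.0839
0.4 [ 0.0263 -0.0041] 0.0952
0.45 [ 0.0321 -0.005 ] 0.1061
0.5 [ 0.0385 -0.006 ] 0.1167
0.55 [ 0.0454 -0.0071] 0.127
0.6 [ 0.0528 -0.0082] 0.1369
0.65 [ 0.0607 -0.0094] 0.1464
0.7 [ 0.0691 -0.0107] 0.1555
0.75 [ 0.0779 -0.0121] 0.1642
0.8 [ 0.0871 -0.0135] 0.1724
0.85 [ 0.0967 -0.015 ] 0.1802
0.9 [ 0.1067 -0.0166] 0.1875
0.95 [ 0.117  -0.0182] 0.1942
```

View pics/g1.png

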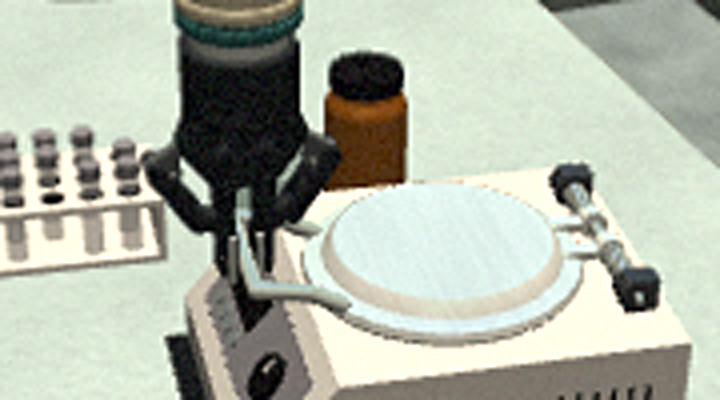

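The side crop shows the bar between the pads at (225,245), with both fingers straddling it. I raise the lid along its arc.

Request:
{"api": "move_arm", "payload": {
  "motion": [-0.0005,0,0.003,0,0,0,0,0,0.008,0,0,0,0.0007,-0.0002,0.0124,0,0,0,0.0016,-0.0003,0.0185,0,0,0,0.0025,-0.0005,0.0247,0,0,0,0.0049,-0.0008,0.0369,0,0,0,0.0079,-0.0013,0.0489,0,0,0,0.0115,-0.0019,0.0608,0,0,0,0.0157,-0.0025,0.0725,0,0,0,0.0157,-0.0025,0.0725,0,0,0]
}}

```text
clock: 17.92
ee_pos: [0.5122, 0.0568, 0.2071]
orientation: [0.759, 0.652, -0.0, -0.0]
ft_force: [-11.6, 1.6, 2.3]
finger_gap: 0.0096
grasp_force: 58.7
```

Request:
{"api": "move_arm", "payload": {
  "motion": [0.0015,-0.0004,0.0057,0,0,0,0.0038,-0.0008,0.0114,0,0,0,0.0091,-0.0016,0.0227,0,0,0,0.0149,-0.0025,0.0336,0,0,0,0.0213,-0.0035,0.0442,0,0,0,0.0282,-0.0046,0.0545,0,0,0,0.0356,-0.0057,0.0644,0,0,0,0.0435,-0.0069,0.0739,0,0,0,0.0435,-0.0069,0.0739,0,0,0,0.0435,-0.0069,0.0739,0,0,0]
}}

```text
clock: 19.18
ee_pos: [0.5559, 0.05, 0.2824]
orientation: [0.759, 0.652, 0.001, 0.001]
ft_force: [-10.4, 1.9, 9.0]
finger_gap: 0.0099
grasp_force: 59.8
```

Request:
{"api": "move_arm", "payload": {
  "motion": [0.003,-0.0006,0.0055,0,0,0,0.0064,-0.0013,0.0101,0,0,0,0.0108,-0.002,0.0145,0,0,0,0.0152,-0.0027,0.0188,0,0,0,0.0198,-0.0034,0.023,0,0,0,0.0244,-0.0041,0.027,0,0,0,0.029,-0.0049,0.031,0,0,0,0.034,-0.0056,0.0348,0,0,0,0.039,-0.0064,0.0385,0,0,0,0.044,-0.0072,0.0421,0,0,0,0.0543,-0.0088,0.0488,0,0,0,0.0543,-0.0088,0.0488,0,0,0]
}}

```text
clock: 20.68
ee_pos: [0.6114, 0.0412, 0.3311]
orientation: [0.759, 0.652, 0.002, 0.002]
ft_force: [-5.0, 3.6, 8.9]
finger_gap: 0.0093
grasp_force: 61.3
```

Run:
```python
from h import *
b=cam("side");o=get_obs();print(o["clock"],o["ee_pos"],o["finger_gap"],o["grasp_force"],o["ft_force"])
ux=np.array([np.cos(-.154),np.sin(-.154)]);uy=np.array([-ux[1],ux[0]]);H=np.array([.7426,.0208])
r=np.hypot(.248,.018);p0=np.arctan2(.018,.248)
e=o["ee_pos"];d=(e[:2]-H)@ux;print("r",np.hypot(d,e[2]+.019-.134),"a",np.arctan2(e[2]+.019-.134,-d)-p0)
f=b["frame"]
for a,col in((.85,(0,0,255)),(.95,(0,255,0))):
    pts=[]
    for y in(.046,-.046):
        xy=H-ux*r*np.cos(a+p0)+uy*y;pts.append(proj(b,[*xy,.134+r*np.sin(a+p0)])[0])
    cv2.line(f,*[tuple(int(round(v)) for v in p) for p in pts],col,1)
cv2.imwrite("pics/up.png",cv2.convertScaleAbs(cv2.resize(f[60:220,230:410],None,fx=3.5,fy=3.5,interpolation=2),alpha=1.6))
```

```text
20.725 [0.61123617 0.04120316 0.33095667] 0.009774557846943751 61.24873638153076 [-3.83896184  3.18679705  8.99551352]
r 0.253594219968436 a 0.9465451266443258
```

View pics/up.png

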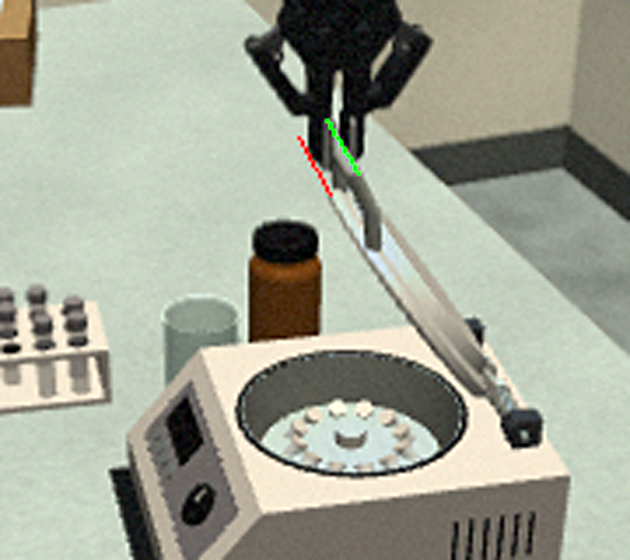

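The lid is well up and the pads still hold the bar. I estimate the angle numerically before moving on.

```bash
cat > fit.py <<'E'
from h import *
from scipy.optimize import least_squares
ux=np.array([np.cos(-.154),np.sin(-.154)]);uy=np.array([-ux[1],ux[0]]);H=np.array([.7426,.0208])
def W(p,a): # centrifuge-frame points at closed -> world at lid angle a
    p=np.atleast_2d(p);x=p[:,0]-.112;z=p[:,2]-.134;c,s=np.cos(a),np.sin(a)
    X=c*x+s*z;Z=-s*x+c*z
    return np.c_[H[0]+ux[0]*X+uy[0]*p[:,1],H[1]+ux[1]*X+uy[1]*p[:,1],.134+Z]
th=np.linspace(0,2*np.pi,60);circ=lambda r,z:np.c_[r*np.cos(th),r*np.sin(th),0*th+z]
def model(c,a):
    m=np.zeros((400,640),np.uint8)
    P=proj(c,W(np.vstack([circ(.096,.124),circ(.096,.134),circ(.073,.146)]),a))
    cv2.fillConvexPoly(m,cv2.convexHull(P.astype(np.float32)).round().astype(int),1)
    for y in(.046,-.046):
        q=proj(c,W([(-.085,y,.14),(-.1,y,.152),(-.136,y,.152)],a)).round().astype(int);cv2.polylines(m,[q],False,1,4)
    q=proj(c,W([(-.136,.046,.152),(-.136,-.046,.152)],a)).round().astype(int);cv2.polylines(m,[q],False,1,4)
    return m>0
def run(n):
    c=cam(n)
    for d in cut_out("lid",n)[:2]:
        if d["p"]<.4: continue
        s=[((model(c,a)&d["pixels"]).sum()/(model(c,a)|d["pixels"]).sum(),a) for a in np.arange(-.1,1.4,.01)]
        b=max(s);good=[a for v,a in s if v>b[0]-.01];print(n,round(d["p"],2),np.round(d["point"]),"a",round(b[1],2),"iou",round(b[0],3),round(min(good),2),round(max(good),2))
E
python3 - <<'E'
from fit import *
C,M=pickle.load(open("c1.pkl","rb"))
for n in C:
    m=M[n,"lid"][0][2];print(n,max(((model(C[n],a)&m).sum()/(model(C[n],a)|m).sum(),a) for a in np.arange(-.2,.3,.01)))
run("side");run("top");o=get_obs();print(o["clock"],o["ee_pos"],o["ft_force"])
E
```

```text
top (np.float64(0.7981730437780076), np.float64(0.0400000000000002))
side (np.float64(0.8085642317380353), np.float64(-0.009999999999999842))
side 0.69 [137. 345.] a 0.92 iou 0.862 0.92 0.92
top 0.84 [152. 343.] a 0.94 iou 0.286 0.93 0.95
20.925 [0.61105025 0.04124458 0.3308662 ] [-4.09263993  4.40820469  8.394654  ]
```

The angle is about 0.93. I nudge it a bit further for certainty.

Request:
{"api": "move_arm", "payload": {
  "motion": [0.0035,-0.0005,0.002,0,0,0,0.007,-0.001,0.004,0,0,0,0.0105,-0.0016,0.006,0,0,0,0.0105,-0.0016,0.006,0,0,0]
}}

```text
clock: 21.42
ee_pos: [0.6213, 0.0396, 0.3371]
orientation: [0.759, 0.652, 0.002, 0.001]
ft_force: [-5.8, 3.2, 9.9]
finger_gap: 0.0092
grasp_force: 61.3
```

Run:
```python
from fit import *
run("side");o=get_obs();print(o["clock"],o["ee_pos"],o["ft_force"],o["grasp_force"],o["finger_gap"])
```

```text
side 0.66 [136. 349.] a 0.96 iou 0.852 0.96 0.96
21.525 [0.62126447 0.03960904 0.33704219] [-5.1722084   3.32978752  9.2111037 ] 61.32876455783844 0.009660173844210982
```

Request:
{"api": "move_arm", "payload": {
  "motion": [-0.0043,0.0007,-0.0025,0,0,0,-0.0086,0.0013,-0.0051,0,0,0,-0.017,0.0026,-0.0106,0,0,0,-0.0252,0.0039,-0.0165,0,0,0,-0.0292,0.0045,-0.0196,0,0,0,-0.0331,0.0051,-0.0228,0,0,0,-0.037,0.0057,-0.0261,0,0,0,-0.0408,0.0063,-0.0295,0,0,0,-0.0446,0.0069,-0.033,0,0,0,-0.0482,0.0075,-0.0365,0,0,0,-0.0518,0.0082,-0.0401,0,0,0,-0.0553,0.0088,-0.0437,0,0,0]
}}

```text
clock: 23.02
ee_pos: [0.566, 0.0483, 0.2931]
orientation: [0.759, 0.652, 0.002, 0.001]
ft_force: [-6.9, 3.6, 9.0]
finger_gap: 0.0098
grasp_force: 63.0
```

Request:
{"api": "move_arm", "payload": {
  "motion": [0,0,0,0,0,0,0,0,0,0,0,0]
}}

```text
clock: 23.28
ee_pos: [0.566, 0.0483, 0.2931]
orientation: [0.759, 0.652, 0.002, 0.001]
ft_force: [-7.4, 3.2, 9.2]
finger_gap: 0.0099
grasp_force: 62.9
```

Run:
```python
from fit import *
run("side");o=get_obs();print(o["clock"],o["ee_pos"],o["ft_force"],o["grasp_force"],o["finger_gap"])
e=o["ee_pos"];d=(e[:2]-H)@ux;print("r",np.hypot(d,e[2]+.019-.134),"a",np.arctan2(e[2]+.019-.134,-d)-.0725)
b=cam("side");f=b["frame"]
cv2.imwrite("pics/fin.png",cv2.convertScaleAbs(cv2.resize(f[60:390,190:430],None,fx=1.8,fy=1.8,interpolation=2),alpha=1.6))
```

```text
side 0.81 [149. 341.] a 0.69 iou 0.878 0.69 0.69
23.375 [0.56603056 0.04829271 0.29309803] [-6.94756592  3.02090876  8.96236993] 62.90945827960968 0.009641619253107837
r 0.2522925244731422 a 0.711219458050038
```

View pics/fin.png

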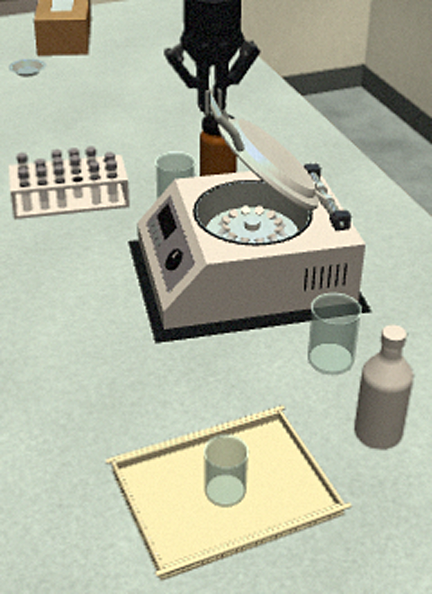

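The lid is held still at about 0.70 rad with the handle gripped at (212,105). The beaker stands upright in the tray at (225,470), and the other things are undisturbed. I hand the job in.

```bash
python3 -c "
from station import *
print(close_job())"
```

```text
the job is handed in; nothing more can be done
None
```

The job is handed in, with no verdict returned: the small beaker stands upright in the tray, and the lid went up to about 0.97 rad and is now held still at about 0.70 rad, gripper closed on the handle; nothing else was moved.

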